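Put the bench instruments away in the drawer

TASK

Put the scoop and the spatula away in the open drawer of the low steel case: the scoop in the front lane, next to the drawer's front, and the spatula in the middle lane, each laid flat, right way up and straight along its lane, pointing the same way as the brush that already lies in the rear lane. Set them down, do not drop them; when both lie in place push the drawer fully home. Leave the brush in its lane and the rest of the bench as it is.

Things in the scene. Friction and masses are not known exactly. Their poses are not given: they have to be found in the camera images.
- case: low brushed-steel case fixed to the bench, 260 deep x 270 wide x 72 mm high. Origin at bench level under the middle of its open front face; x points into the case (away from the robot), y to its left. The drawer slides out of its front face.
- drawer (a joint): how far the drawer is pushed in, in m: 0 fully out, 0.235 fully home. It starts almost fully out and slides along the case's x with about 2 N.
- handle (a point): middle of the drawer's dark bar handle: round bar of 10 mm diameter, 100 mm long along the drawer's y, 36 mm above the bench, its axis 22 mm in front of the drawer's front panel. The panel is 12 mm thick, 260 mm wide and reaches from 6 to 62 mm above the bench. Axes as the case.
- lane_front (a point): centre of the floor of the drawer's front lane, nearest the handle, 12 mm above the bench; axes as the case (x into the case, y along the lane, z up). The lane is 78 mm wide in x and 214 mm long in y; the front panel rises 50 mm above its floor, the divider behind it (5 mm thick) 14 mm, the drawer's side walls 28 mm.
- lane_middle (a point): centre of the floor of the middle lane, 83 mm behind lane_front; same axes, also 78 x 214 mm, between two dividers 5 mm thick and 14 mm high.
- lane_rear (a point): centre of the floor of the rear lane, 55 x 214 mm, where the brush lies; same axes. A divider 14 mm high in front of it, the drawer's back wall, 28 mm high, behind it.
- scoop: small steel scoop with a straight wooden handle, 175 mm long overall: a trough-shaped head, 56 long x 34 wide x 14 mm high, open above and at its end. Handle 14 mm wide and 14 mm high, from 75 mm behind to 25 mm ahead of the origin. Origin on the underside below the grip point, near the centre of mass; x points to the head, z up.
- scoop_tip (a point): far end of the scoop's head, 100 mm ahead of the scoop's origin.
- spatula: spatula with the same straight wooden handle and a flat steel blade, 175 mm long overall; blade 56 long x 24 wide x 3 mm thick. Handle 14 mm wide and 14 mm high, from 75 mm behind to 25 mm ahead of the origin. Origin on the underside below the grip point, near the centre of mass; x points to the blade, z up.
- spatula_tip (a point): far end of the spatula's blade, 100 mm ahead of the spatula's origin.
- brush: brush with a wooden handle and black bristles, 165 mm long, 18 mm wide, 12 mm high, lying in the rear lane with its bristles towards the lane's +y end. Origin on the underside of the handle, 75 mm from its end; x points to the bristles.
- brush_tip (a point): bristle end of the brush, 90 mm ahead of the brush's origin.
- bottle: amber glass bottle, 64 mm diameter, 120 mm high, bystander; origin under its centre.
- beaker: glass beaker, 68 mm diameter, 90 mm high, bystander; origin under its centre.
- forceps: steel forceps, 136 mm long, 22 mm wide, 9 mm high, lying on the bench, bystander; origin under its centre.
- dish: closed clear dish, 94 mm diameter, 22 mm high, bystander; origin under its centre.

How it is judged:
By the outcome, as a careful person would: the job done as asked, in the order asked, and still so for the second after the job is handed in, with the robot touching nothing.
It also fails if it takes over 72 s, if anything falls off the work surface, if the arm or the gripper's body presses on something with over 40 N, if the wrist force passes 120 N, or if a joint passes its speed limit or range.

ROBOT

A 6-joint arm with a two-finger parallel gripper is mounted at the origin on the work surface. World frame = base frame: x ahead of the robot, y to its left, z up, the work surface at z = 0. Lengths are in m, angles in rad, forces in N, time in s.
With the tool pointing down it reaches from about 0.4 to 0.825 m from the base axis. Payload 7 kg.
Tool frame: the origin (TCP) lies on the centre line of the jaws, within the pads' length; the fingertips stand 22 mm ahead of it and the grasp point (between the pads) lies 3 mm ahead of it; z points along the fingers, y is the line along which they close (so a half turn about z gives the same grasp; the last joint's range is limited). The gripper opens to 88 mm and grips with 3 to 60 N. Pads are 19 mm wide; open, the fingers measure 130 mm over their backs; the gripper's body (78 mm by 193 mm) begins 47 mm behind the grasp point.
Start: joints at [0.288, 0.359, 0.012, 0, -1.224, -0.288], TCP at [0.675, -0, 0.249] pointing down, gripper open.
Joint ranges: [-3.07, 3.07], [-1.43, 2.12], [-1.02, 1.25], [-3.03, 1.67], [-3.05, -0], [-3.03, 3.03]. Speed limits (rad/s): [2.39, 2.39, 3.01, 3.14, 3.14, 3.14].

INTERFACE

Orientations are given as [roll, pitch, yaw] about the fixed x, y, z axes, in that order (R = Rz(yaw) Ry(pitch) Rx(roll)).
In Python, from station import arm gives the robot as it stands.
- The arm moves only by the tool arm_command, never from a script. Its argument "series" is one flat list of numbers, 7 for each row, row after row: the turn, a rotation vector about the tool's x, y, z each as a share of 90 degrees, from -1 to 1, then the shift along the tool's x, y, z each as a share of 0.1 m, from -1 to 1, then the opening, from 0 (shut) to 1 (fully open). A call has 1 to 8 rows; each row is the pose to reach, as a shift and turn from the pose commanded when the call began, along the tool's axes at that moment; what a row does not reach only later rows make up. A row lasts 1/8 s, in which the tool goes at most 62.5 mm and 10.7 degrees, less where a joint would pass 70% of its speed; a pose out of reach is approached as far as the arm can. A call with a number of a shift or a turn outside -1 to 1 is refused whole. A call with a gripper value outside its range is refused whole. The fingers move at their own pace and stop on an object; "force" is the grip in N (left out, the last holds). Time passes only in rows, so rows that repeat a pose let the fingers close. It gives the time, the measured TCP pose, the force, the opening and the grip force at its end, in the units of the state.
- arm.get_state(): the state, without advancing time (a new reading comes with each control period).
- arm.grab_frame(name): name is "scene" or "side" or "wrist"; returns the picture (400x640x3 uint8, blue, green, red); there is no depth.
- arm.camera_model(name): a dict with "fovy" (degrees; the focal length in pixels is half the picture's height over the tangent of half this angle, whatever the lens; pixels are square), "cx", "cy" (the principal point, pixels), "D" ([k1, k2, p1, p2, k3] as OpenCV has them; the pictures are not rectified), "pose" (4x4, takes a point from camera to world coordinates). Camera axes: x right, y down, z forward; pixel columns grow to the right and rows downward; lengths in m; the calibration is good to about 2 mm. A picture is of the moment at which its call begins: read the wrist's pose just before it. camera_model takes no time and is no camera call; for the wrist camera it gives the pose at the moment of the call.
- arm.job_done(): hands the job in; it is judged then, once.
The state is a dict: "t": time; "q": joint angles; "qd": joint speeds; "joint_efforts": joint torques, N m; "eef_pos": TCP position; "ee_rot": TCP orientation; "force": force on the tool from outside, world axes, zero at the start; "moment": the same for the moment, N m; "width": finger opening in m; "gripper_force": force on a finger pad.
Only numpy, scipy, OpenCV 4.12 (cv2) and the standard library are available. Lean on these libraries where they do the work, as an engineer would, in place of code of your own. Each camera call takes 0.05 s, during which the arm holds its last target. There are 200 camera calls.

## Working session

There is one attempt and no reset: what is moved stays moved. The work goes in short steps, Python scripts to look and compute and a tool call to move; the robot and the scene stay as the last step left them, time stands still between calls to the robot, and variables do not carry over. Pictures are saved under pics/ and viewed, at most 10 in all, crops included, and the job is handed in when it is done.

Besides the shell and the picture viewer there is one more tool, called after "Emit:" as name(argument=value, ...) on one line, values as JSON. arm_command: Moves the arm, as the interface text tells. Its arguments: {"type":"object","properties":{"series":{"type":"array"},"force":{"type":"number"}},"required":["series"]}

```bash
mkdir -p pics; ls; python3 - <<'E'
from station import arm
import cv2,numpy as np
s=arm.get_state();print(s)
for n in("scene","side","wrist"):
    m=arm.camera_model(n);print(n,m)
    cv2.imwrite(f"pics/{n}0.png",arm.grab_frame(n))
E
```

```text
pics
{'t': 0.0, 'q': array([ 2.88069824e-01,  3.59405804e-01,  1.10711978e-02, -3.50257042e-04,
       -1.22404525e+00, -2.88119490e-01]), 'qd': array([-3.45249529e-04,  6.64663162e-04, -3.09842667e-04,  1.92619653e-03,
       -1.35219282e-03,  4.83590467e-05]), 'joint_efforts': array([-8.00930356e-04, -5.82726967e+01,  2.93058443e+01,  6.99745238e+00,
        6.93249181e-03, -2.06530804e-04]), 'eef_pos': array([ 6.74571107e-01, -3.71577916e-05,  2.47615742e-01]), 'ee_rot': array([ 3.13998083e+00, -1.34313676e-04, -1.57096518e+00]), 'force': array([-0.27900591, -0.07978692,  0.59133989]), 'moment': array([ 0.0547093 , -0.0391923 ,  0.03992683]), 'gripper_force': 0.0, 'width': 0.08761782086198582}
scene {'fovy': 44.259254829383536, 'cx': 328.1166107706707, 'cy': 197.3445548783368, 'D': array([-0.07207373,  0.        ,  0.        ,  0.        ,  0.        ]), 'pose': array([[ 0.34554229,  0.72725864, -0.59303912,  1.47129058],
       [ 0.9383977 , -0.26995175,  0.2157216 , -0.32886448],
       [-0.00320655, -0.63104748, -0.77573758,  1.24121963],
       [ 0.        ,  0.        ,  0.  
[... 247 characters left out ...]
88331],
       [-0.15875731, -0.59002544,  0.79162245, -1.13744265],
       [ 0.01982689, -0.80353459, -0.59492778,  0.94189931],
       [ 0.        ,  0.        ,  0.        ,  1.        ]])}
wrist {'fovy': 66.57082645506514, 'cx': 319.1609435105962, 'cy': 195.9291604939609, 'D': array([-0.0557389,  0.       ,  0.       ,  0.       ,  0.       ]), 'pose': array([[-9.99995237e-01, -1.36726336e-04, -3.08325189e-03,
         6.74165314e-01],
       [-1.03125394e-03,  9.56400498e-01,  2.92056544e-01,
        -7.88554469e-02],
       [ 2.90889183e-03,  2.92058333e-01, -9.56396084e-01,
         3.84890801e-01],
       [ 0.00000000e+00,  0.00000000e+00,  0.00000000e+00,
         1.00000000e+00]])}
```

View pics/scene0.png

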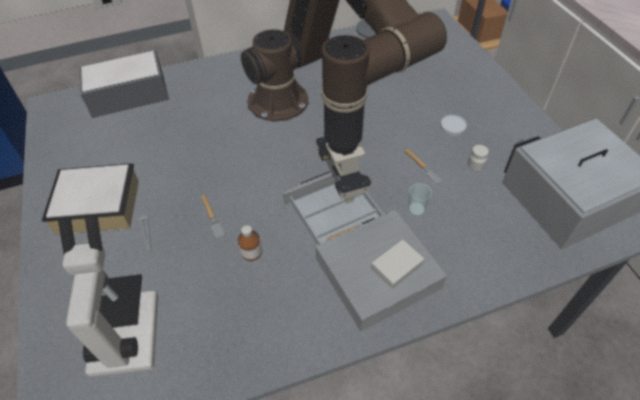

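View pics/side0.png

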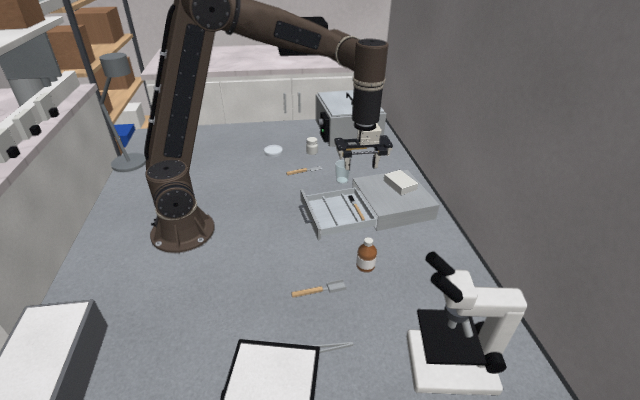

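View pics/wrist0.png

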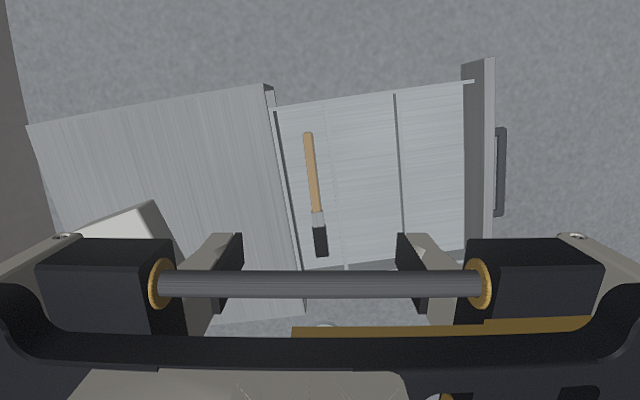

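The scene view shows one orange-handled tool at about (210,210) and another at (420,165). The side view shows them at (318,290) and (305,170); the near one has the wider head, so it is probably the scoop. The drawer is open towards the robot, and the brush runs from (308,133) to bristles at (321,256) in the wrist view.

```bash
cat > h.py <<'E'
import numpy as np,cv2
from station import arm
def ray(m,px):
    f=200/np.tan(np.radians(m["fovy"]/2));K=np.array([[f,0,m["cx"]],[0,f,m["cy"]],[0,0,1]])
    u=cv2.undistortPoints(np.float64(px).reshape(-1,1,2),K,m["D"])[:,0]
    d=np.c_[u,np.ones(len(u))]@m["pose"][:3,:3].T
    return m["pose"][:3,3],d/np.linalg.norm(d,axis=1)[:,None]
def plane(m,px,z):
    o,d=ray(m,px);return o+d*((z-o[2])/d[:,2])[:,None]
def tri(m1,p1,m2,p2):
    a,d=ray(m1,p1);b,e=ray(m2,p2);out=[]
    for i in range(len(d)):
        A=np.c_[d[i],-e[i]];s,_,_,_=np.linalg.lstsq(A,b-a,rcond=None)
        P=a+s[0]*d[i];Q=b+s[1]*e[i];out.append(np.r_[(P+Q)/2,np.linalg.norm(P-Q)])
    return np.array(out)
def proj(m,P):
    f=200/np.tan(np.radians(m["fovy"]/2));K=np.array([[f,0,m["cx"]],[0,f,m["cy"]],[0,0,1.]])
    T=np.linalg.inv(m["pose"]);return cv2.projectPoints(np.float64(P).reshape(-1,1,3),cv2.Rodrigues(T[:3,:3])[0],T[:3,3],K,m["D"])[0][:,0]
def wood(im,amin=30):
    h=cv2.cvtColor(im,cv2.COLOR_BGR2HSV);k=cv2.inRange(h,(5,70,90),(25,255,255))
    n,l,st,c=cv2.connectedComponentsWithStats(k);out=[]
    for i in range(1,n):
        if st[i,4]>=amin:
            r=cv2.minAreaRect(np.argwhere(l==i)[:,::-1].astype(np.float32));b=cv2.boxPoints(r)
            e=sorted([(np.linalg.norm(b[j]-b[(j+1)%4]),j) for j in range(4)])[:2]
            ends=[(b[j]+b[(j+1)%4])/2 for _,j in e]
            out.append((st[i,4],c[i].round(1),np.round(ends,1),np.round(r[1],1)))
    return out
E
python3 - <<'E'
from h import *
I={n:cv2.imread(f"pics/{n}0.png") for n in("scene","side","wrist")}
for n in I:
    for o in wood(I[n]): print(n,*[str(x).replace("\n","") for x in o],plane(arm.camera_model(n),[o[1]],.01).round(3)[0])
E
```

```text
scene 80 [472.5   3.3] [[477.    4.5] [465.    4.5]] [ 9. 12.] [-0.369  1.094  0.01 ]
scene 962 [491.9  24.3] [[497.5   0.9] [485.5  48.9]] [24.3 49.5] [-0.175  1.08   0.01 ]
scene 42 [460.8  22.3] [[456.3  15.7] [470.8  30.2]] [20.5  4.9] [-0.237  0.951  0.01 ]
scene 95 [414.9 158. ] [[405.5 149.4] [424.  166.1]] [24.8  3.9] [0.47  0.356 0.01 ]
scene 90 [207.4 206.4] [[202.8 195.1] [211.9 217. ]] [23.8  3.8] [ 0.431 -0.361  0.01 ]
scene 311 [112.7 222.3] [[127.8 221. ] [ 98.2 222.8]] [11.9 29.7] [ 0.389 -0.657  0.01 ]
scene 147 [ 78.4 224.9] [[ 84.6 224. ] [ 72.1 225.8]] [12.  12.6] [ 0.361 -0.763  0.01 ]
scene 77 [ 54.4 226. ] [[ 50.9 219.9] [ 59.  231.3]] [13.9  7.4] [ 0.339 -0.838  0.01 ]
scene 268 [248.4 241.5] [[258.5 240.1] [238.4 243.4]] [16.1 20.4] [ 0.607 -0.271  0.01 ]
side 640 [10.7 14.9] [[13.  0.] [13. 28.]] [28. 26.] [-2.918  4.77   0.01 ]
side 87 [37.4  7.5] [[33.2 -0.1] [42.8 19.1]] [21.5  6.7] [-2.802  5.292  0.01 ]
side 2107 [97.6 35.7] [[ 93.7  -4.7] [123.2  86.9]] [96.2 49.2] [-1.332  3.294  0.01 ]
side 49 [59.8 10.4] [[51.9 14.2] [64.8  9. ]] [ 5.  13.9] [-2.362
[... 348 characters left out ...]
354 0.01 ]
side 38 [358.8 211.4] [[354.4 203.8] [363.1 218.9]] [17.5  2. ] [0.688 0.017 0.01 ]
side 204 [368.  252.4] [[376.2 251.5] [359.2 253.6]] [13.9 17.1] [ 0.666 -0.218  0.01 ]
side 145 [306.5 291.4] [[321.9 288.4] [291.9 294.4]] [ 4.7 30.6] [ 0.429 -0.361  0.01 ]
wrist 689 [311.5 171.4] [[306.7 132.3] [316.6 211.2]] [79.5  8.8] [0.683 0.003 0.01 ]
wrist 651 [480.9 283.8] [[476.2 258.5] [481.2 308.3]] [50.1 24.2] [0.439 0.169 0.01 ]
wrist 210 [151.7 285.2] [[153.7 259.9] [152.7 308. ]] [10.6 48.1] [0.915 0.171 0.01 ]
wrist 3462 [451.7 328.1] [[591.3 322.5] [290.9 334.4]] [ 15.2 300.6] [0.471 0.246 0.01 ]
wrist 48 [445.6 397.1] [[441.  396.5] [452.  396.5]] [11.  5.] [0.459 0.392 0.01 ]
```

```bash
python3 - <<'E'
from h import *
S,D=arm.camera_model("scene"),arm.camera_model("side")
for n,a,b in(("A",[[202.8,195.1],[211.9,217]],[[291.9,294.4],[321.9,288.4]]),("B",[[405.5,149.4],[424,166.1]],[[286.9,173.5],[306,169]])):
    P=tri(S,a,D,b);print(n,P.round(3))
    for m,p in((S,a),(D,b)):
        Q=plane(m,p,.01);d=Q[1]-Q[0];print(Q.round(3).tolist(),np.degrees(np.arctan2(d[1],d[0])).round(1),np.linalg.norm(d).round(3))
W=arm.camera_model("wrist")
# drawer: brush, handle bar, panel top edge ends
print("brush",plane(W,[[308,133],[321,256]],.02).round(3).tolist())
print("bar",plane(W,[[501,128],[501,215]],.036).round(3).tolist())
print("paneltop",plane(W,[[490,58],[489,237]],.062).round(3).tolist())
print("case top front edge",plane(W,[[268,85],[304,312]],.072).round(3).tolist())
E
```

```text
A [[ 0.382 -0.367  0.011  0.002]
 [ 0.479 -0.356  0.011  0.001]]
[[0.379, -0.366, 0.01], [0.478, -0.356, 0.01]] 5.7 0.099
[[0.382, -0.367, 0.01], [0.479, -0.356, 0.01]] 6.3 0.097
B [[0.422 0.342 0.01  0.002]
 [0.515 0.368 0.01  0.   ]]
[[0.421, 0.343, 0.01], [0.515, 0.368, 0.01]] 14.5 0.097
[[0.423, 0.34, 0.01], [0.515, 0.368, 0.01]] 16.9 0.097
brush [[0.686, -0.045, 0.02], [0.671, 0.117, 0.02]]
bar [[0.464, -0.054, 0.036], [0.446, 0.053, 0.036]]
paneltop [[0.502, -0.125, 0.062], [0.472, 0.07, 0.062]]
case top front edge [[0.723, -0.096, 0.072], [0.692, 0.166, 0.072]]
```

Emit:
arm_command(series=[0, 0, -0.12, 0.33, 0.33, 0, 1, 0, 0, -0.24, 0.66, 0.66, 0, 1, 0, 0, -0.36, 1, 1, 0, 1, 0, 0, -0.475, 1, 1, 0, 1])

```text
t: 0.65
eef_pos: [0.5727, -0.1019, 0.249]
ee_rot: [-3.141, 0.0, -0.821]
force: [0.5, 0.4, -0.4]
width: 0.0879
gripper_force: 0.0
```

```bash
python3 -c "
from station import arm
s=arm.get_state();print(s['t'],s['q'].round(3),s['eef_pos'].round(4),s['ee_rot'].round(3))"
```

```text
0.65 [ 0.16   0.206 -0.199 -0.    -1.166  0.59 ] [ 0.5727 -0.1019  0.249 ] [-3.141  0.    -0.821]
```

Emit:
arm_command(series=[0, 0, 0.11, 0.2, 0.25, 0, 1, 0, 0, 0.22, 0.4, 0.5, 0, 1, 0, 0, 0.34, 0.6, 0.75, 0, 1, 0, 0, 0.46, 0.8, 1, 0, 1, 0, 0, 0.58, 0.8, 1, 0, 1, 0, 0, 0.7, 0.8, 1, 0, 1])

```text
t: 1.4
eef_pos: [0.5555, -0.2272, 0.2481]
ee_rot: [3.141, -0.0, -1.928]
force: [1.1, -0.1, -0.1]
width: 0.0878
gripper_force: 0.0
```

Emit:
arm_command(series=[0, 0, 0.12, 0.4, -0.1, 0, 1, 0, 0, 0.24, 0.7, -0.2, 0, 1, 0, 0, 0.36, 1, -0.24, 0, 1, 0, 0, 0.48, 1, -0.24, 0, 1, 0, 0, 0.6, 1, -0.24, 0, 1, 0, 0, 0.71, 1, -0.24, 0, 1, 0, 0, 0.71, 1, -0.24, 0, 1, 0, 0, 0.71, 1, -0.24, 0, 1])

```text
t: 2.4
eef_pos: [0.5441, -0.3287, 0.2484]
ee_rot: [3.141, -0.0, -3.032]
force: [0.8, -0.3, -0.2]
width: 0.0878
gripper_force: 0.0
```

```bash
python3 - <<'E'
from h import *
s=arm.get_state();print(s['t'],s['q'].round(3),s['eef_pos'].round(4),s['ee_rot'].round(3))
m=arm.camera_model("wrist");im=arm.grab_frame("wrist");cv2.imwrite("pics/wA.png",im)
np.save("wA.npy",m,allow_pickle=True)
for o in wood(im,200): print(o,plane(m,o[2],.014).round(4).tolist())
E
```

```text
2.4 [-0.237  0.295 -0.08  -0.    -1.196 -1.224] [ 0.5441 -0.3287  0.2484] [ 3.141 -0.    -3.032]
(np.int32(1055), array([302.4,  67.2]), array([[301.7,  21.9],
       [303.3, 113. ]], dtype=float32), array([91.1, 11.8])) [[0.3795, -0.366, 0.014], [0.4772, -0.3545, 0.014]]
(np.int32(1180), array([357.9, 258.3]), array([[331.6, 256.2],
       [384.7, 254.6]], dtype=float32), array([28.8, 53.1])) [[0.6602, -0.2982, 0.014], [0.65, -0.2266, 0.014]]
(np.int32(640), array([480.9, 284.8]), array([[476.2, 258.5],
       [481.2, 308.4]], dtype=float32), array([50.1, 24.2])) [[0.6429, -0.0981, 0.014], [0.723, -0.0674, 0.014]]
(np.int32(221), array([152. , 288.3]), array([[150.2, 262.8],
       [156.3, 308.8]], dtype=float32), array([46.4, 13.7])) [[0.7003, -0.5483, 0.014], [0.7771, -0.5445, 0.014]]
```

View pics/wA.png

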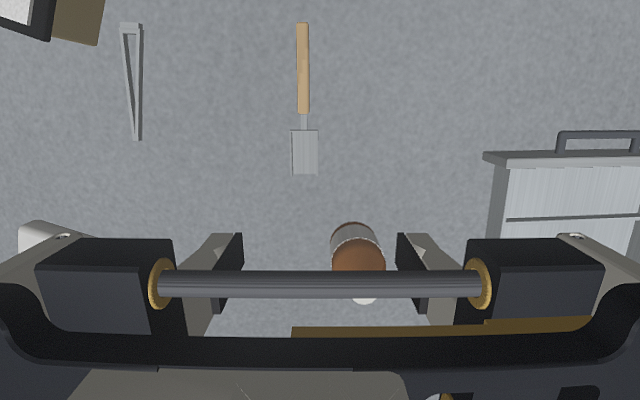

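The tool lies at (302,22) to (303,113), with its head at x 292–318, y 131–175. The bottle is beyond it, at about (357,255). I'll work out the head width to tell the two tools apart.

```bash
python3 - <<'E'
from h import *
m=np.load("wA.npy",allow_pickle=True).item();im=cv2.imread("pics/wA.png")
for z in(.002,.014):
    P=plane(m,[[291.5,155],[318.5,155],[303,113],[304,131],[305,175.5]],z);print(z,np.linalg.norm(P[0]-P[1]).round(4),np.linalg.norm(P[3]-P[4]).round(4),np.linalg.norm(P[2]-P[4]).round(4),P[4].round(3))
print(cv2.cvtColor(im,cv2.COLOR_BGR2GRAY)[[135,155,170],284:326])
cr=cv2.resize(im[15:185,250:360],None,fx=3,fy=3,interpolation=2)
s=cv2.imread("pics/side0.png");c2=cv2.resize(s[155:185,275:345],None,fx=6,fy=6,interpolation=2);c3=cv2.resize(s[275:305,285:355],None,fx=6,fy=6,interpolation=2)
o=np.zeros((510,330+420,3),np.uint8);o[:,:330]=cr;o[:180,330:]=c2;o[200:380,330:]=c3
cv2.imwrite("pics/crop.png",o)
E
```

```text
0.002 0.0342 0.0565 0.0782 [ 0.555 -0.345  0.002]
0.014 0.0331 0.0548 0.0758 [ 0.552 -0.345  0.014]
[[142 142 143 144 144 150 152 120 145 164 162 162 158 161 157 157 162 163
  158 157 161 161 162 161 161 156 155 159 157 157 159 159 159 150 133 145
  145 144 146 146 143 142]
 [144 148 147 146 145 147 159 144 117 164 163 163 160 159 157 158 159 160
  158 155 158 161 160 161 158 157 155 156 157 157 159 157 156 152 143 144
  146 147 145 143 142 142]
 [143 144 145 142 140 142 152 147 113 147 163 164 161 159 159 158 158 161
  159 155 158 162 161 163 161 158 156 158 156 156 158 159 156 153 142 141
  143 142 143 145 144 141]]
```

View pics/crop.png

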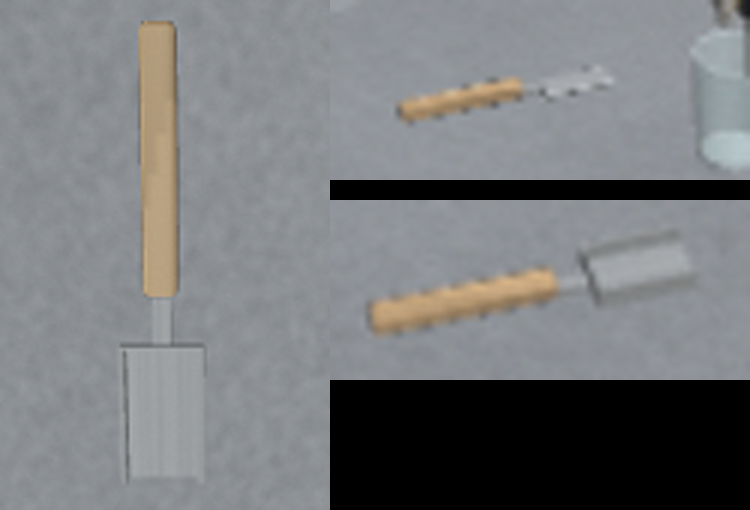

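A is the scoop: the head is 34 mm wide and trough-shaped, with its open side up. B is the spatula. The scoop's origin is at about (0.453,-0.357), heading 6.7°. I'm going down over it.

Emit:
arm_command(series=[0, 0, 0, 0.4, -0.1, 0.3, 1, 0, 0, 0, 0.8, -0.18, 0.6, 1, 0, 0, 0, 0.94, -0.18, 1, 1, 0, 0, 0, 0.94, -0.18, 1, 1])

```text
t: 2.95
eef_pos: [0.4501, -0.356, 0.1464]
ee_rot: [3.139, -0.005, -3.035]
force: [0.7, 0.7, 0.2]
width: 0.0877
gripper_force: 0.0
```

Emit:
arm_command(series=[0, 0, 0, 0, 0, 0.4, 1, 0, 0, 0, 0, 0, 0.8, 1, 0, 0, 0, 0, 0, 0.8, 1, 0, 0, 0, 0, 0, 0.8, 1])

```text
t: 3.45
eef_pos: [0.4545, -0.3573, 0.0707]
ee_rot: [-3.14, 0.002, -3.034]
force: [0.6, -1.0, 0.6]
width: 0.0876
gripper_force: 0.0
```

```bash
python3 - <<'E'
from h import *
s=arm.get_state();print(s['t'],s['q'].round(3),s['eef_pos'].round(4),s['ee_rot'].round(3))
m=arm.camera_model("wrist");im=arm.grab_frame("wrist");cv2.imwrite("pics/wA2.png",im)
for o in wood(im,200): print(o[0],o[2].tolist(),o[3],plane(m,o[2],.014).round(4).tolist())
m1=np.load("wA.npy",allow_pickle=True).item()
print(proj(m,[[.453,-.3574,.014],[.3795,-.366,.014],[.4772,-.3545,.014]]))
E
```

```text
3.45 [-3.280e-01  3.750e-01 -4.230e-01  1.000e-03 -7.700e-01 -1.136e+00] [ 0.4545 -0.3573  0.0707] [-3.140e+00  2.000e-03 -3.034e+00]
2878 [[318.0, 111.0], [318.0, 254.0]] [143.  20.] [[0.3795, -0.3657, 0.014], [0.4766, -0.3552, 0.014]]
636 [[476.20001220703125, 258.5], [481.20001220703125, 308.3999938964844]] [50.1 24.2] [[0.4683, -0.2411, 0.014], [0.5102, -0.2251, 0.014]]
216 [[150.1999969482422, 262.79998779296875], [156.3000030517578, 308.79998779296875]] [46.4 13.7] [[0.498, -0.4761, 0.014], [0.5382, -0.4742, 0.014]]
[[318.43830605 222.94976613]
 [317.44771409 110.94220094]
 [318.81949153 254.89987765]]
```

Emit:
arm_command(series=[0, 0, 0, 0, 0, 0.3, 1, 0, 0, 0, 0, 0, 0.46, 1, 0, 0, 0, 0, 0, 0.46, 0.8, 0, 0, 0, 0, 0, 0.46, 0.5, 0, 0, 0, 0, 0, 0.46, 0, 0, 0, 0, 0, 0, 0.46, 0, 0, 0, 0, 0, 0, 0.46, 0, 0, 0, 0, 0, 0, 0.46, 0], force=25)

```text
t: 4.5
eef_pos: [0.4526, -0.3567, 0.0226]
ee_rot: [-3.142, -0.0, -3.036]
force: [0.6, -0.2, 0.1]
width: 0.033
gripper_force: 0.0
```

Emit:
arm_command(series=[0, 0, 0, 0, 0, -0.015, 0, 0, 0, 0, 0, 0, -0.015, 0, 0, 0, 0, 0, 0, -0.015, 0, 0, 0, 0, 0, 0, -0.015, 0, 0, 0, 0, 0, 0, -0.015, 0])

```text
t: 5.12
eef_pos: [0.4528, -0.3568, 0.0242]
ee_rot: [-3.141, 0.0, -3.035]
force: [0.4, 0.8, 2.3]
width: 0.0141
gripper_force: 25.0
```

Emit:
arm_command(series=[0, 0, 0, 0, 0, -0.4, 0, 0, 0, 0, 0, 0.1, -0.8, 0, 0, 0, -0.1, 0, 0.4, -1, 0, 0, 0, -0.2, 0, 0.8, -1, 0, 0, 0, -0.3, 0, 1, -1, 0])

```text
t: 5.75
eef_pos: [0.4414, -0.2557, 0.1242]
ee_rot: [3.141, 0.0, -2.559]
force: [1.3, -0.7, -1.5]
width: 0.0136
gripper_force: 25.0
```

Emit:
arm_command(series=[0, 0, -0.11, -0.3, 0.25, -0.35, 0, 0, 0, -0.22, -0.6, 0.5, -0.7, 0, 0, 0, -0.35, -0.9, 0.75, -1, 0, 0, 0, -0.35, -1, 0.8, -1, 0])

```text
t: 6.25
eef_pos: [0.4838, -0.1338, 0.2265]
ee_rot: [-3.137, 0.002, -2.01]
force: [-0.3, 0.2, -1.5]
width: 0.0139
gripper_force: 25.0
```

Emit:
arm_command(series=[0, 0, -0.11, -0.3, 0.05, 0, 0, 0, 0, -0.22, -0.6, 0.1, 0, 0, 0, 0, -0.33, -0.9, 0.13, 0, 0, 0, 0, -0.37, -1, 0.13, 0, 0])

```text
t: 6.75
eef_pos: [0.5131, -0.0387, 0.2228]
ee_rot: [3.14, 0.0, -1.43]
force: [-0.5, 0.2, 0.1]
width: 0.0137
gripper_force: 25.0
```

Emit:
arm_command(series=[0, 0, 0, -0.4, -0.2, 0, 0, 0, 0, 0, -0.8, -0.4, 0, 0, 0, 0, 0, -1, -0.5, 0, 0, 0, 0, 0, -1, -0.5, 0, 0, 0, 0, 0, -1, -0.5, 0, 0])

```text
t: 7.38
eef_pos: [0.5486, 0.0654, 0.2234]
ee_rot: [3.14, -0.0, -1.434]
force: [0.1, 0.1, -1.3]
width: 0.0138
gripper_force: 25.0
```

```bash
python3 - <<'E'
from h import *
s=arm.get_state();print(s['t'],s['q'].round(3),s['eef_pos'].round(4),s['ee_rot'].round(3),s['width'],s['gripper_force'])
m=arm.camera_model("wrist");im=arm.grab_frame("wrist");cv2.imwrite("pics/wD.png",im)
np.save("wD.npy",m,allow_pickle=True)
E
```

```text
7.375 [ 0.473  0.177 -0.296 -0.    -1.099 -0.336] [0.5486 0.0654 0.2234] [ 3.14  -0.    -1.434] 0.013841361170965079 24.994250535964966
```

View pics/wD.png

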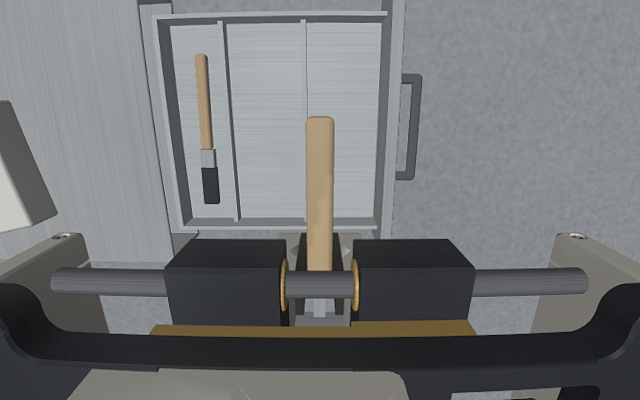

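The drawer is fully in view. The divider tops run (221,22)–(237,220) and (304,20)–(306,220), the panel is at about x 380–400, and the bar spans (418,75)–(410,178).

```bash
python3 - <<'E'
from h import *
m=np.load("wD.npy",allow_pickle=True).item();im=cv2.imread("pics/wD.png")
g=cv2.cvtColor(im,cv2.COLOR_BGR2GRAY).astype(int)
for r,a,b in((50,150,180),(50,215,235),(200,226,246),(50,297,312),(105,297,312),(50,372,410),(200,366,400),(100,396,424),(150,396,424)):print(r,a,g[r,a:b])
for c,a,b in((270,8,35),(270,212,240),(345,8,35),(345,212,240),(411,68,84),(406,168,184)):print("c",c,a,g[a:b,c])
E
```

```text
50 150 [154 150 153 158 149 167 172 170 175 164 109  76  81  82  82  80  81  81
  82  80  79  81 137 180 173 172 172 171 170 172]
50 215 [171 171 170 170 170 172 171 173 177 143  73  77  90 160 175 172 171 171
 171 170]
200 226 [170 171 170 169 171 170 168 168 170 177 130  71  74  86 185 174 171 172
 172 171]
50 297 [177 176 177 178 173 172 174 174 171 132 184 179 178 177 178]
105 297 [172 173 172 173 173 169 169 170 169 160 137 178 173 173 172]
50 372 [174 175 173 173 174 174 175 173 147  95 102 107 106 106 106 107 105 100
 122 152 158 159 159 156 157 159 161 162 160 160 140 111 142 141 141 140
 141 139]
200 366 [170 172 173 170 172 172 175 159 106  99 101 105 104 104 104  99 123 151
 154 150 150 153 154 152 149 154 150 126 127 137 136 135 133 133]
100 396 [160 160 160 143 111 143 140 140 138 139 140 142 140 145 133  79  83  90
  92  90  89  88  88  80  93 130 140 138]
150 396 [147 142 138 138 136 139 139 138 138 143 152  91  82  89  90  91  88  88
  88  85  65 143 137 134 135 138 141 143]
c 270 8 [143 142 140 160 172 169 174 159 110  87  92  91  90  91  80 163 178 174
 172 173 174 177 173 171 171 171 172]
c 270 212 [174 173 169 169 177 147 114 122 123 121 119 120 121 114 159 174 173 157
 141 139 137 138 137 137 136 140 129  78]
c 345 8 [140 138 154 173 172 172 180 126  86  91  93  92  92  85 106 186 178 173
 173 174 176 173 175 176 168 169 176]
c 345 212 [175 175 172 173 168 139 116 120 119 121 121 121 120 137 165 174 168 147
 136 137 129 117 122 125 124 125 126 125]
c 411 68 [141 141 142 142 146 119  88  87  88  90  90  90  93  86  72  62]
c 406 168 [ 87  83  78  78  84  88  89  89  86  88  85  70 110 138 134 135]
```

```bash
python3 - <<'E'
from h import *
m=np.load("wD.npy",allow_pickle=True).item()
L=lambda z,*p:plane(m,p,z)
pi=L(.062,[389.7,50],[382.3,200]);po=L(.062,[403,50],[393,200]);pf=L(.012,[380,50],[373.5,200])
d2=L(.026,[224.2,50],[236,200]);d1=L(.026,[306.3,50],[307,105]);bk=L(.04,[159.7,50]);bf=L(.012,[172,50])
far=L(.012,[270,22.7],[345,21.6]);near=L(.012,[270,217],[345,217])
ft=L(.04,[270,15.6],[345,14.7]);nt=L(.04,[270,225.8],[345,225.3])
bar=L(.036,[415.7,100],[411.8,150]);be=L(.036,[417.5,73.5],[409,180])
u=lambda a:np.degrees(np.arctan2(*(a[1]-a[0])[:2][::-1]))
print("angles y dir",[round(u(a),1) for a in(pi,po,pf,d2,d1,bar,be)],"x dir",[round(180+u(a),1) for a in(far,near,ft,nt)])
th=np.radians(np.mean([u(a) for a in(pi,po,pf,d2)])-90);ex=np.array([np.cos(th),np.sin(th)]);ey=np.array([-ex[1],ex[0]])
print("yaw",np.degrees(th))
for n in "pi po pf d2 d1 bk bf far near ft nt bar be".split():
    a=locals()[n] if n in locals() else globals()[n];print(n,(a[:,:2]@np.c_[ex,ey]).round(4).tolist())
o=wood(cv2.imread("pics/wD.png"),200)
for q in o[:2]:print(q[0],q[2].tolist(),plane(m,q[2],.024)[:,:2].round(4).tolist())
print("ex",ex)
E
```

```text
angles y dir [np.float64(98.4), np.float64(97.9), np.float64(98.3), np.float64(98.1), np.float64(98.1), np.float64(98.1), np.float64(97.9)] x dir [np.float64(8.6), np.float64(7.9), np.float64(8.4), np.float64(8.3)]
yaw 8.154841880595612
pi [[0.4864, -0.1387], [0.4859, 0.0042]]
po [[0.4742, -0.1388], [0.4748, 0.0042]]
pf [[0.4858, -0.1465], [0.4855, 0.0202]]
d2 [[0.6469, -0.1454], [0.6472, 0.0148]]
d1 [[0.5633, -0.1443], [0.5634, -0.0902]]
bk [[0.7073, -0.1448]]
bf [[0.7074, -0.149]]
far [[0.6011, -0.1734], [0.5234, -0.1739]]
near [[0.6112, 0.0414], [0.5195, 0.0418]]
ft [[0.5969, -0.173], [0.5257, -0.1734]]
nt [[0.607, 0.0413], [0.5218, 0.0412]]
bar [[0.4513, -0.0952], [0.4514, -0.0436]]
be [[0.4514, -0.121], [0.4518, -0.0105]]
918 [[199.3000030517578, 53.900001525878906], [206.1999969482422, 148.8000030517578]] [[0.6871, -0.0455], [0.6758, 0.052]]
4029 [[319.5, 117.0], [319.5, 270.0]] [[0.5557, 0.0012], [0.5301, 0.1851]]
ex [0.98988834 0.14184879]
```

The drawer measurements agree with the given sizes: yaw 8.15°, front lane u 0.486–0.564, lane v centre −0.066, and heights that match. The scoop's origin should go to (0.5306,−0.0033).

Emit:
arm_command(series=[0, 0, -0.003, 0.3, 0.12, 0.3, 0, 0, 0, -0.003, 0.6, 0.25, 0.6, 0, 0, 0, -0.003, 0.66, 0.27, 1, 0, 0, 0, -0.003, 0.66, 0.27, 1, 0])

```text
t: 7.92
eef_pos: [0.529, -0.0048, 0.1219]
ee_rot: [3.136, -0.001, -1.431]
force: [-0.1, -0.2, -0.5]
width: 0.0137
gripper_force: 25.0
```

Emit:
arm_command(series=[0, 0, 0, 0, 0, 0.3, 0, 0, 0, 0, 0, 0, 0.6, 0, 0, 0, 0, 0, 0, 0.6, 0, 0, 0, 0, 0, 0, 0.6, 0])

```text
t: 8.43
eef_pos: [0.5328, -0.0025, 0.066]
ee_rot: [-3.139, 0.0, -1.428]
force: [0.2, 0.1, -0.8]
width: 0.0139
gripper_force: 25.0
```

```bash
python3 - <<'E'
from h import *
s=arm.get_state();print(s['t'],s['eef_pos'].round(4),s['ee_rot'].round(4),s['force'])
m=arm.camera_model("wrist");im=arm.grab_frame("wrist");cv2.imwrite("pics/wP.png",im)
zt=s['eef_pos'][2]-.0242+.014
for o in wood(im,800):
    P=plane(m,o[2],zt)[:,:2];print(o[2].tolist(),(P@np.array([[.98989,-.14185],[.14185,.98989]])).round(4).tolist())
E
```

```text
8.425 [ 0.5328 -0.0025  0.066 ] [-3.1392  0.     -1.428 ] [ 0.1866541   0.1320946  -0.76152756]
[[319.5, 117.0], [319.5, 270.0]] [[0.5261, -0.1506], [0.526, -0.0693]]
[[99.0, 269.1000061035156], [76.30000305175781, 129.5]] [[0.6511, -0.0682], [0.6462, -0.1459]]
[[475.8999938964844, 327.3999938964844], [149.0, 331.3999938964844]] [[0.4319, -0.0294], [0.6293, -0.0256]]
```

Emit:
arm_command(series=[0, 0, 0, 0.01, 0.01, 0.15, 0, 0, 0, 0, 0.01, 0.01, 0.27, 0, 0, 0, 0, 0.01, 0.01, 0.27, 0, 0, 0, 0, 0.01, 0.01, 0.27, 0])

```text
t: 8.98
eef_pos: [0.5303, -0.0041, 0.0366]
ee_rot: [3.141, -0.0, -1.429]
force: [-0.4, 0.0, -0.7]
width: 0.0137
gripper_force: 25.0
```

Emit:
arm_command(series=[0, 0, 0, 0, 0, 0.007, 0, 0, 0, 0, 0, 0, 0.007, 0, 0, 0, 0, 0, 0, 0.007, 0])

```text
t: 9.35
eef_pos: [0.5306, -0.004, 0.0364]
ee_rot: [-3.142, 0.0, -1.429]
force: [0.3, 0.1, -0.3]
width: 0.0138
gripper_force: 25.0
```

Emit:
arm_command(series=[0, 0, 0, 0, 0, 0.006, 0, 0, 0, 0, 0, 0, 0.006, 0, 0, 0, 0, 0, 0, 0.006, 0])

```text
t: 9.72
eef_pos: [0.5306, -0.004, 0.0358]
ee_rot: [-3.142, -0.0, -1.429]
force: [0.3, -0.3, -0.4]
width: 0.0135
gripper_force: 25.0
```

Emit:
arm_command(series=[0, 0, 0, 0, 0, 0.006, 0, 0, 0, 0, 0, 0, 0.006, 0, 0, 0, 0, 0, 0, 0.006, 0])

```text
t: 10.1
eef_pos: [0.531, -0.004, 0.0356]
ee_rot: [-3.141, -0.0, -1.428]
force: [-1.1, -0.1, 5.7]
width: 0.0137
gripper_force: 25.0
```

Emit:
arm_command(series=[0, 0, 0, 0, 0, 0, 0.18, 0, 0, 0, 0, 0, 0, 0.28, 0, 0, 0, 0, 0, 0, 0.28, 0, 0, 0, 0, 0, -0.2, 0.28, 0, 0, 0, 0, 0, -0.6, 0.28, 0, 0, 0, 0, 0, -1, 0.28])

```text
t: 10.85
eef_pos: [0.5303, -0.0041, 0.1359]
ee_rot: [3.14, -0.0, -1.429]
force: [0.7, 0.7, -0.0]
width: 0.0244
gripper_force: 0.0
```

```bash
python3 - <<'E'
from h import *
s=arm.get_state();m=arm.camera_model("wrist");im=arm.grab_frame("wrist");cv2.imwrite("pics/wS1.png",im)
for o in wood(im,800):
    P=plane(m,o[2],.026)[:,:2];print(o[2].tolist(),(P@np.array([[.98989,-.14185],[.14185,.98989]])).round(4).tolist())
S,D=arm.camera_model("scene"),arm.camera_model("side")
print("beaker",plane(S,[[418,210]],0),plane(D,[[341,181]],0),"dish",plane(D,[[273,152]],0))
E
```

```text
[[318.0, 112.0], [318.0, 227.0]] [[0.5242, -0.1515], [0.5242, -0.0541]]
[[134.0, 124.30000305175781], [149.89999389648438, 235.60000610351562]] [[0.673, -0.1431], [0.6754, -0.0452]]
[[495.8999938964844, 326.6000061035156], [169.0, 332.70001220703125]] [[0.3439, 0.0559], [0.675, 0.0622]]
beaker [[0.67110803 0.26728744 0.        ]] [[0.66288419 0.2606149  0.        ]] dish [[0.36919352 0.57048944 0.        ]]
```

Emit:
arm_command(series=[0, 0, 0.1, -0.3, 0, -0.4, 0.5, 0, 0, 0.2, -0.6, 0, -0.7, 0.7, 0, 0, 0.3, -0.9, 0, -1, 1, 0, 0, 0.3, -1, 0, -1, 1])

```text
t: 11.4
eef_pos: [0.5174, 0.0968, 0.2375]
ee_rot: [-3.138, 0.003, -1.9]
force: [0.7, -1.1, -0.6]
width: 0.059
gripper_force: 0.0
```

Emit:
arm_command(series=[0, 0, 0.11, -0.4, 0.1, 0, 1, 0, 0, 0.22, -0.8, 0.2, 0, 1, 0, 0, 0.33, -1, 0.2, 0, 1, 0, 0, 0.33, -1, 0.2, 0, 1])

```text
t: 11.9
eef_pos: [0.5297, 0.1969, 0.2337]
ee_rot: [3.141, -0.002, -2.416]
force: [0.2, 0.2, 0.3]
width: 0.087
gripper_force: 0.0
```

Emit:
arm_command(series=[0, 0, 0.1, -0.3, 0.3, 0, 1, 0, 0, 0.2, -0.6, 0.6, 0, 1, 0, 0, 0.29, -0.8, 0.8, 0, 1, 0, 0, 0.29, -0.8, 0.8, 0, 1])

```text
t: 12.4
eef_pos: [0.5366, 0.3095, 0.2339]
ee_rot: [-3.141, -0.001, -2.87]
force: [-0.0, 0.7, -0.5]
width: 0.0876
gripper_force: 0.0
```

Emit:
arm_command(series=[0, 0, 0, -0.2, 0.3, 0, 1, 0, 0, 0, -0.4, 0.62, 0, 1, 0, 0, 0, -0.4, 0.62, 0, 1, 0, 0, 0, -0.4, 0.62, 0, 1])

```text
t: 12.9
eef_pos: [0.5588, 0.3779, 0.2346]
ee_rot: [-3.141, -0.001, -2.872]
force: [0.9, 0.2, -0.6]
width: 0.0875
gripper_force: 0.0
```

```bash
python3 - <<'E'
from h import *
s=arm.get_state();print(s['t'],s['q'].round(3),s['eef_pos'].round(4),s['ee_rot'].round(3))
m=arm.camera_model("wrist");im=arm.grab_frame("wrist");cv2.imwrite("pics/wB.png",im)
np.save("wB.npy",m,allow_pickle=True)
for o in wood(im,500): print(o[2].tolist(),plane(m,o[2],.014).round(4).tolist())
E
```

```text
12.9 [ 0.883  0.367 -0.008 -0.    -1.197 -2.184] [0.5588 0.3779 0.2346] [-3.141e+00 -1.000e-03 -2.872e+00]
[[323.3999938964844, 43.900001525878906], [321.3999938964844, 135.10000610351562]] [[0.4199, 0.3447, 0.014], [0.5146, 0.369, 0.014]]
[[476.20001220703125, 258.5], [481.20001220703125, 308.3999938964844]] [[0.6143, 0.6113, 0.014], [0.6856, 0.6526, 0.014]]
```

View pics/wB.png

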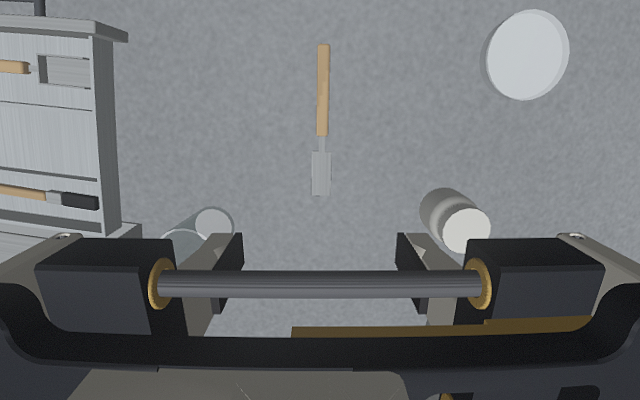

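B is the spatula: handle (323,44)–(321,135), narrow blade down to (321,196). The beaker is at lower left and a white jar at lower right. The scoop lies straight in the front lane. I'll take a sideways view to get the spatula's heights.

Emit:
arm_command(series=[0, 0, 0, 0, 0.4, 0, 1, 0, 0, 0, 0, 0.8, 0, 1, 0, 0, 0, 0, 0.8, 0, 1, 0, 0, 0, 0, 0.8, 0, 1])

```text
t: 13.45
eef_pos: [0.5378, 0.4555, 0.2353]
ee_rot: [-3.141, -0.0, -2.873]
force: [0.2, -0.7, -0.0]
width: 0.0877
gripper_force: 0.0
```

```bash
python3 - <<'E'
from h import *
s=arm.get_state();print(s['t'],s['eef_pos'].round(4),s['ee_rot'].round(3))
m=arm.camera_model("wrist");im=arm.grab_frame("wrist");cv2.imwrite("pics/wB2.png",im)
m1=np.load("wB.npy",allow_pickle=True).item();im1=cv2.imread("pics/wB.png")
w2=[o for o in wood(im,500)];w1=wood(im1,500)[0]
for o in w2: print(o[2].tolist())
f=lambda o:o[2][np.argsort(o[2][:,1])]
o2=min(w2,key=lambda o:abs(o[1][1]-90))
print("handle",tri(m1,f(w1),m,f(o2)).round(4).tolist())
e=f(o2)[1].round().astype(int);print(e)
# blade: bright pixels next to the handle front, report corners in both
for I,c in((im1,(321,165)),(im,(e[0],e[1]+30))):
    g=cv2.GaussianBlur(cv2.cvtColor(I,cv2.COLOR_BGR2GRAY),(3,3),0);x0,y0=c[0]-25,c[1]-30
    k=(g[y0:y0+75,x0:x0+50]>152).astype(np.uint8);n,l,st,ce=cv2.connectedComponentsWithStats(k)
    i=1+np.argmax(st[1:,4]);r=cv2.minAreaRect(np.argwhere(l==i)[:,::-1].astype(np.float32));b=cv2.boxPoints(r)+[x0,y0]
    print(st[i,4],b.round(1).tolist(),(ce[i]+[x0,y0]).round(1))
E
```

```text
13.45 [0.5378 0.4555 0.2353] [-3.141 -0.    -2.873]
[[249.6999969482422, 43.79999923706055], [253.0, 135.0]]
[[476.20001220703125, 258.5], [481.20001220703125, 308.3999938964844]]
handle [[0.4193, 0.3446, 0.0107, 0.0001], [0.5152, 0.3692, 0.0103, 0.0004]]
[253 135]
892 [[311.0, 135.0], [330.0, 135.0], [330.0, 195.0], [311.0, 195.0]] [320.4 169.6]
835 [[245.3, 135.1], [263.5, 134.6], [265.1, 194.9], [246.9, 195.4]] [255.4 170. ]
```

```bash
python3 - <<'E'
from h import *
m=arm.camera_model("wrist");m1=np.load("wB.npy",allow_pickle=True).item()
print(tri(m1,[[320.5,195],[320.4,169.6]],m,[[256,195.1],[255.4,170]]).round(4))
E
```

```text
[[0.5862 0.3879 0.0109 0.0011]
 [0.5568 0.3796 0.0046 0.0014]]
```

Emit:
arm_command(series=[0, 0, 0.011, 0.25, -0.3, 0.3, 1, 0, 0, 0.011, 0.5, -0.6, 0.6, 1, 0, 0, 0.011, 0.69, -0.77, 1, 1, 0, 0, 0.011, 0.69, -0.77, 1, 1])

```text
t: 14.0
eef_pos: [0.4897, 0.3597, 0.1328]
ee_rot: [-3.139, -0.005, -2.893]
force: [-0.0, 0.0, 0.4]
width: 0.0874
gripper_force: 0.0
```

Emit:
arm_command(series=[0, 0, 0, 0, 0, 0.33, 1, 0, 0, 0, 0, 0, 0.66, 1, 0, 0, 0, 0, 0, 0.66, 1, 0, 0, 0, 0, 0, 0.66, 1])

```text
t: 14.5
eef_pos: [0.4927, 0.3646, 0.0708]
ee_rot: [3.141, 0.002, -2.891]
force: [0.8, -0.2, 1.2]
width: 0.0879
gripper_force: 0.0
```

```bash
python3 - <<'E'
from h import *
s=arm.get_state();print(s['t'],s['q'].round(3),s['eef_pos'].round(4),s['ee_rot'].round(3))
m=arm.camera_model("wrist");im=arm.grab_frame("wrist");cv2.imwrite("pics/wB3.png",im)
for o in wood(im,1000): print(o[2].tolist(),plane(m,o[2],.014).round(4).tolist())
E
```

```text
14.5 [ 9.560e-01  4.220e-01 -3.420e-01  1.000e-03 -8.050e-01 -2.276e+00] [0.4927 0.3646 0.0708] [ 3.141e+00  2.000e-03 -2.891e+00]
[[316.0, 110.0], [316.0, 254.0]] [[0.4194, 0.3445, 0.014], [0.5147, 0.3687, 0.014]]
```

Emit:
arm_command(series=[0, 0, 0, 0, 0, 0.25, 0.5, 0, 0, 0, 0, 0, 0.45, 0.5, 0, 0, 0, 0, 0, 0.45, 0.3, 0, 0, 0, 0, 0, 0.45, 0, 0, 0, 0, 0, 0, 0.45, 0, 0, 0, 0, 0, 0, 0.45, 0, 0, 0, 0, 0, 0, 0.45, 0, 0, 0, 0, 0, 0, 0.45, 0])

```text
t: 15.55
eef_pos: [0.4916, 0.364, 0.0243]
ee_rot: [-3.142, 0.0, -2.891]
force: [-0.5, -0.4, 1.9]
width: 0.0139
gripper_force: 25.1
```

Emit:
arm_command(series=[0, 0, 0, 0, 0, 0, 0, 0, 0, 0, 0, 0, 0, 0, 0, 0, 0, 0, 0, 0, 0])

```text
t: 15.92
eef_pos: [0.4917, 0.364, 0.0243]
ee_rot: [-3.142, 0.0, -2.891]
force: [-0.5, -0.4, 3.6]
width: 0.0137
gripper_force: 25.0
```

Emit:
arm_command(series=[0, 0, 0, 0, 0, -0.4, 0, 0, 0, 0, 0, -0.1, -0.8, 0, 0, 0, -0.1, 0, -0.4, -1, 0, 0, 0, -0.2, 0, -0.8, -1, 0, 0, 0, -0.3, 0, -1, -1, 0])

```text
t: 16.55
eef_pos: [0.5164, 0.2655, 0.1243]
ee_rot: [3.141, 0.0, -2.416]
force: [-0.5, 1.2, -1.2]
width: 0.014
gripper_force: 25.0
```

Emit:
arm_command(series=[0, 0, -0.11, 0.2, -0.3, -0.2, 0, 0, 0, -0.22, 0.4, -0.6, -0.4, 0, 0, 0, -0.32, 0.6, -0.8, -0.6, 0, 0, 0, -0.32, 0.6, -0.8, -0.6, 0])

```text
t: 17.05
eef_pos: [0.5248, 0.1663, 0.1856]
ee_rot: [-3.14, 0.002, -1.918]
force: [0.6, 0.1, -0.3]
width: 0.0136
gripper_force: 25.0
```

Emit:
arm_command(series=[0, 0, -0.11, 0.3, -0.3, 0, 0, 0, 0, -0.22, 0.6, -0.6, 0, 0, 0, 0, -0.31, 0.9, -0.9, 0, 0, 0, 0, -0.31, 0.9, -0.9, 0, 0])

```text
t: 17.55
eef_pos: [0.5789, 0.0506, 0.1828]
ee_rot: [3.14, -0.0, -1.433]
force: [0.2, 0.6, -0.4]
width: 0.0138
gripper_force: 25.0
```

Emit:
arm_command(series=[0, 0, 0, 0.25, -0.14, 0, 0, 0, 0, 0, 0.48, -0.275, 0.3, 0, 0, 0, 0, 0.48, -0.275, 0.6, 0, 0, 0, 0, 0.48, -0.275, 0.6, 0, 0, 0, 0, 0.48, -0.275, 0.6, 0])

```text
t: 18.18
eef_pos: [0.6128, 0.0094, 0.1249]
ee_rot: [-3.141, -0.0, -1.43]
force: [1.1, -0.1, -0.9]
width: 0.0143
gripper_force: 25.0
```

```bash
cat > chk.py <<'E'
from h import *
s=arm.get_state();print(s['t'],s['q'].round(3),s['eef_pos'].round(4),s['ee_rot'].round(4),s['width'].round(4))
m=arm.camera_model("wrist");im=arm.grab_frame("wrist");cv2.imwrite("pics/w%.2f.png"%s['t'],im)
for o in wood(im,500):
  for z in(s['eef_pos'][2]-.0102,.026,.024):
    P=plane(m,o[2],z)[:,:2];print(o[1],z.__round__(3),(P@np.array([[.98989,-.14185],[.14185,.98989]])).round(4).tolist())
E
python3 chk.py
```

```text
Traceback (most recent call last):
  File "chk.py", line 2, in <module>
    s=arm.get_state();print(s['t'],s['q'].round(3),s['eef_pos'].round(4),s['ee_rot'].round(4),s['width'].round(4))
                                                                                              ^^^^^^^^^^^^^^^^
AttributeError: 'float' object has no attribute 'round'
```

```bash
sed -i "s/,s\['width'\].round(4)//" chk.py; python3 chk.py
```

```text
18.175 [ 0.334  0.362 -0.289  0.    -0.92  -0.193] [0.6128 0.0094 0.1249] [-3.141e+00 -2.000e-04 -1.430e+00]
[421.3 169. ] 0.115 [[0.5561, -0.0922], [0.5564, -0.1534]]
[421.3 169. ] 0.026 [[0.5253, -0.0536], [0.5258, -0.1517]]
[421.3 169. ] 0.024 [[0.5246, -0.0527], [0.5251, -0.1517]]
[319.3 191.4] 0.115 [[0.6069, -0.151], [0.6069, -0.0688]]
[319.3 191.4] 0.026 [[0.6067, -0.1479], [0.6067, -0.0162]]
[319.3 191.4] 0.024 [[0.6067, -0.1478], [0.6067, -0.015]]
[234.2 179.7] 0.115 [[0.6488, -0.1485], [0.6505, -0.0878]]
[234.2 179.7] 0.026 [[0.6738, -0.1438], [0.6766, -0.0466]]
[234.2 179.7] 0.024 [[0.6744, -0.1437], [0.6772, -0.0457]]
[328.1 329.6] 0.115 [[0.5128, -0.0286], [0.7102, -0.0256]]
[328.1 329.6] 0.026 [[0.4561, 0.0483], [0.7722, 0.0531]]
[328.1 329.6] 0.024 [[0.4548, 0.05], [0.7736, 0.0548]]
```

Emit:
arm_command(series=[0, 0, 0, 0.02, -0.01, 0.3, 0, 0, 0, 0, 0.02, -0.01, 0.6, 0, 0, 0, 0, 0.02, -0.01, 0.85, 0, 0, 0, 0, 0.02, -0.01, 0.87, 0, 0, 0, 0, 0.02, -0.01, 0.87, 0])

```text
t: 18.85
eef_pos: [0.6145, 0.0072, 0.0386]
ee_rot: [-3.14, 0.0, -1.43]
force: [-0.2, -0.1, -1.0]
width: 0.0136
gripper_force: 25.0
```

Emit:
arm_command(series=[0, 0, 0, 0, 0, 0.01, 0, 0, 0, 0, 0, 0, 0.014, 0, 0, 0, 0, 0, 0, 0.014, 0])

```text
t: 19.23
eef_pos: [0.6138, 0.0067, 0.0363]
ee_rot: [-3.141, 0.0, -1.43]
force: [-1.2, 0.6, 2.5]
width: 0.0136
gripper_force: 25.0
```

Emit:
arm_command(series=[0, 0, 0, 0, 0, 0.004, 0, 0, 0, 0, 0, 0, 0.004, 0, 0, 0, 0, 0, 0, 0.004, 0])

```text
t: 19.6
eef_pos: [0.6142, 0.0068, 0.0362]
ee_rot: [-3.14, -0.0, -1.43]
force: [-0.6, -0.7, 5.7]
width: 0.0139
gripper_force: 25.0
```

Contact at 5.7 N. I'll release, rise and look.

Emit:
arm_command(series=[0, 0, 0, 0, 0, 0, 0.18, 0, 0, 0, 0, 0, 0, 0.28, 0, 0, 0, 0, 0, 0, 0.28, 0, 0, 0, 0, 0, -0.2, 0.28, 0, 0, 0, 0, 0, -0.6, 0.28, 0, 0, 0, 0, 0, -1, 0.28, 0, 0, 0, 0, 0, -1, 0.1])

```text
t: 20.48
eef_pos: [0.6157, 0.0071, 0.139]
ee_rot: [-3.135, 0.0, -1.43]
force: [-0.6, 0.0, -0.2]
width: 0.019
gripper_force: 0.0
```

```bash
python3 chk.py; ls pics
```

```text
20.475 [ 0.329  0.348 -0.272  0.001 -0.944 -0.188] [0.6157 0.0071 0.139 ] [-3.1352e+00  4.0000e-04 -1.4296e+00]
[322.1 166.5] 0.129 [[0.6081, -0.156], [0.608, -0.0981]]
[322.1 166.5] 0.026 [[0.6076, -0.1538], [0.6073, -0.0556]]
[322.1 166.5] 0.024 [[0.6076, -0.1538], [0.6072, -0.0548]]
[419.5 169.1] 0.129 [[0.5599, -0.0968], [0.5601, -0.1548]]
[419.5 169.1] 0.026 [[0.5256, -0.0534], [0.526, -0.1517]]
[419.5 169.1] 0.024 [[0.525, -0.0526], [0.5253, -0.1517]]
[242.4 178.8] 0.129 [[0.6473, -0.1498], [0.6491, -0.0922]]
[242.4 178.8] 0.026 [[0.6741, -0.1433], [0.6771, -0.0456]]
[242.4 178.8] 0.024 [[0.6746, -0.1432], [0.6776, -0.0447]]
[337.5 329.6] 0.129 [[0.5096, -0.0317], [0.707, -0.0277]]
[337.5 329.6] 0.026 [[0.4402, 0.0572], [0.7753, 0.064]]
[337.5 329.6] 0.024 [[0.4388, 0.059], [0.7767, 0.0658]]
crop.png
scene0.png
side0.png
w18.18.png
w20.48.png
wA.png
wA2.png
wB.png
wB2.png
wB3.png
wD.png
wP.png
wS1.png
wrist0.png
```

Both tools are straight in their lanes: scoop u 0.525, spatula u 0.607, lane centres 0.525 and 0.608. Next I go in front of the bar to push.

Emit:
arm_command(series=[0, 0, 0.11, 0, 0.3, 0, 0, 0, 0, 0.22, -0.04, 0.6, 0, 0, 0, 0, 0.33, -0.07, 0.9, 0, 0, 0, 0, 0.44, -0.07, 1, 0, 0, 0, 0, 0.5, -0.07, 1, 0, 0])

```text
t: 21.15
eef_pos: [0.5121, -0.0007, 0.1345]
ee_rot: [3.14, -0.001, -2.22]
force: [-0.3, -0.1, -0.2]
width: 0.0005
gripper_force: 0.0
```

Emit:
arm_command(series=[0, 0, 0.11, 0.15, 0.2, 0, 0, 0, 0, 0.22, 0.3, 0.35, 0, 0, 0, 0, 0.33, 0.45, 0.5, 0, 0, 0, 0, 0.44, 0.59, 0.69, 0, 0, 0, 0, 0.5, 0.59, 0.69, 0, 0, 0, 0, 0.5, 0.59, 0.69, 0, 0])

```text
t: 21.9
eef_pos: [0.4225, -0.0062, 0.1348]
ee_rot: [-3.141, -0.001, -3.0]
force: [-0.0, -0.8, -0.4]
width: 0.0005
gripper_force: 0.0
```

```bash
python3 - <<'E'
from h import *
s=arm.get_state();print(s['t'],s['q'].round(3),s['eef_pos'].round(4),s['ee_rot'].round(4),s['width'])
print((s['eef_pos'][:2]@np.array([[.98989,-.14185],[.14185,.98989]])).round(4))
E
```

```text
21.9 [ 0.456  0.052 -0.677 -0.    -0.843 -1.886] [ 0.4225 -0.0062  0.1348] [-3.1414e+00 -1.0000e-03 -3.0001e+00] 0.00046196181544765926
[ 0.4173 -0.0661]
```

Emit:
arm_command(series=[0, 0, 0, 0, 0, 0.3, 0, 0, 0, 0, 0, 0, 0.6, 0, 0, 0, 0, 0, 0, 0.9, 0, 0, 0, 0, 0, 0, 0.9, 0, 0, 0, 0, 0, 0, 0.9, 0])

```text
t: 22.52
eef_pos: [0.4234, -0.006, 0.0458]
ee_rot: [-3.141, -0.0, -3.0]
force: [-0.4, -0.4, 0.9]
width: 0.0003
gripper_force: 0.0
```

```bash
python3 - <<'E'
from h import *
s=arm.get_state();print(s['t'],s['q'].round(3),s['eef_pos'].round(4),s['ee_rot'].round(4),s['force'])
print((s['eef_pos'][:2]@np.array([[.98989,-.14185],[.14185,.98989]])).round(4))
E
```

```text
22.525 [ 0.456  0.203 -0.782  0.    -0.586 -1.885] [ 0.4234 -0.006   0.0458] [-3.1413e+00 -2.0000e-04 -2.9998e+00] [-0.39357035 -0.44858097  0.86123717]
[ 0.4183 -0.066 ]
```

Emit:
arm_command(series=[0, 0, 0, -0.1, 0, 0, 0, 0, 0, 0, -0.2, 0, 0, 0, 0, 0, 0, -0.3, 0, 0, 0, 0, 0, 0, -0.42, 0, 0, 0, 0, 0, 0, -0.55, 0, 0, 0, 0, 0, 0, -0.7, 0, 0, 0, 0, 0, 0, -0.85, 0, 0, 0, 0, 0, 0, -1, 0, 0, 0])

```text
t: 23.52
eef_pos: [0.5231, 0.008, 0.0453]
ee_rot: [-3.141, -0.0, -3.001]
force: [-2.0, -0.1, 1.2]
width: 0.0006
gripper_force: 1.1
```

Emit:
arm_command(series=[0, 0, 0, -0.15, 0, 0, 0, 0, 0, 0, -0.3, 0, 0, 0, 0, 0, 0, -0.43, 0, 0, 0, 0, 0, 0, -0.56, 0, 0, 0, 0, 0, 0, -0.68, 0, 0, 0, 0, 0, 0, -0.79, 0, 0, 0, 0, 0, 0, -0.9, 0, 0, 0, 0, 0, 0, -1, 0, 0, 0])

```text
t: 24.52
eef_pos: [0.6217, 0.0221, 0.0453]
ee_rot: [-3.142, -0.0, -3.001]
force: [-2.6, -0.1, 0.5]
width: 0.0003
gripper_force: 1.0
```

```bash
python3 - <<'E'
from h import *
s=arm.get_state();print(s['t'],s['q'].round(3),s['eef_pos'].round(4),s['ee_rot'].round(4),s['force'])
print((s['eef_pos'][:2]@np.array([[.98989,-.14185],[.14185,.98989]])).round(4))
a=arm.grab_frame("side")[130:260,270:470];b=arm.grab_frame("wrist")
o=np.zeros((590,640,3),np.uint8);o[:400]=b;o[400:,:292]=cv2.resize(a,(292,190));cv2.imwrite("pics/push.png",o)
E
```

```text
24.525 [ 0.349  0.467 -0.339  0.    -0.765 -1.779] [0.6217 0.0221 0.0453] [-3.1416 -0.     -3.0009] [-2.59856934 -0.11613145  0.47173211]
[ 0.6185 -0.0663]
```

View pics/push.png

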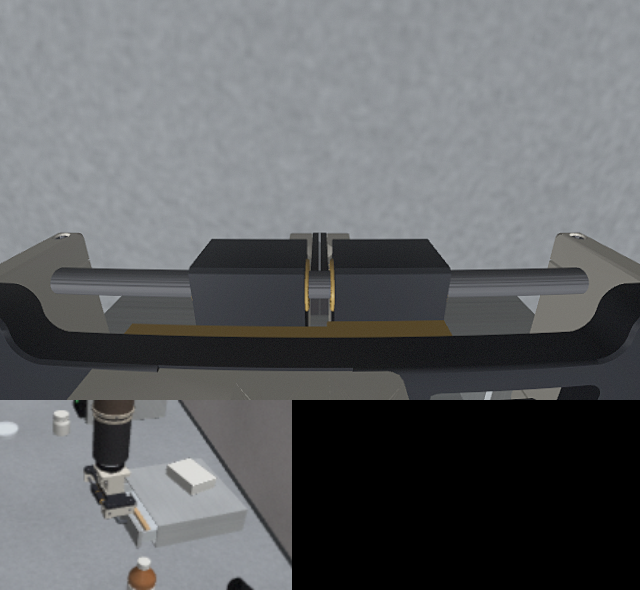

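The push works at about 2.5 N and the drawer is most of the way in; the scoop handle shows near the case front in the side crop.

Emit:
arm_command(series=[0, 0, 0, -0.08, 0, 0, 0, 0, 0, 0, -0.16, 0, 0, 0, 0, 0, 0, -0.22, 0, 0, 0, 0, 0, 0, -0.27, 0, 0, 0, 0, 0, 0, -0.31, 0, 0, 0, 0, 0, 0, -0.34, 0, 0, 0, 0, 0, 0, -0.36, 0, 0, 0])

```text
t: 25.5
eef_pos: [0.6568, 0.0271, 0.0453]
ee_rot: [3.142, -0.0, -3.001]
force: [-2.0, 1.1, -0.3]
width: 0.0003
gripper_force: 0.8
```

Emit:
arm_command(series=[0, 0, 0, -0.02, 0, 0, 0, 0, 0, 0, -0.04, 0, 0, 0, 0, 0, 0, -0.06, 0, 0, 0, 0, 0, 0, -0.08, 0, 0, 0])

```text
t: 26.0
eef_pos: [0.6613, 0.0276, 0.0451]
ee_rot: [-3.141, -0.007, -3.002]
force: [-16.9, 2.7, 12.6]
width: 0.0004
gripper_force: 8.3
```

Force rose to 17 N. I'll back off a little and check whether that is the stop.

Emit:
arm_command(series=[0, 0, 0, 0.3, 0, 0, 0, 0, 0, 0, 0.7, 0, 0, 0, 0, 0, 0, 1, 0, 0, 0, 0, 0, 0, 1, 0, 0, 0])

```text
t: 26.5
eef_pos: [0.5644, 0.0138, 0.046]
ee_rot: [3.142, 0.001, -3.001]
force: [1.0, 0.4, 0.8]
width: 0.0003
gripper_force: 0.0
```

Emit:
arm_command(series=[0, 0, 0, 0, 0, -0.5, 0, 0, 0, 0, 0, 0, -1, 0, 0, 0, 0, 0, 0.3, 0, -1, 0, 0, 0, 0, 0.3, 0, -1, 0])

```text
invalid input
```

```bash
python3 - <<'E'
from h import *
s=arm.get_state();print(s['t'],s['eef_pos'].round(4),s['force'])
S,D=arm.camera_model("scene"),arm.camera_model("side")
a=arm.grab_frame("side");b=arm.grab_frame("scene");cv2.imwrite("pics/side9.png",a);cv2.imwrite("pics/scene9.png",b)
o=np.zeros((600,780,3),np.uint8);o[:600,:390]=cv2.resize(a[140:260,350:450][:,:78],(390,600),interpolation=2);o[:600,390:]=cv2.resize(b[170:320,300:398],(390,600),interpolation=2)
cv2.imwrite("pics/home.png",o)
E
```

```text
26.5 [0.5644 0.0138 0.046 ] [1.03989356 0.41494077 0.84899453]
```

View pics/home.png

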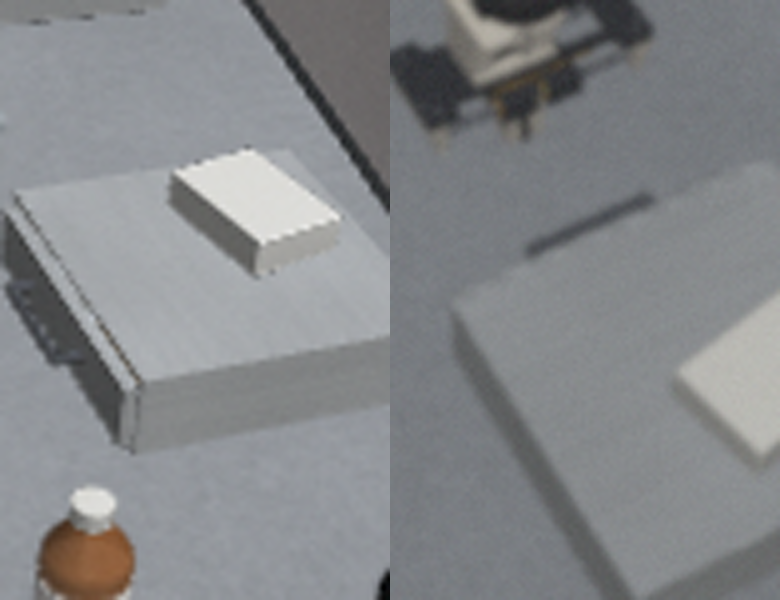

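```bash
python3 - <<'E'
from h import *
S,D=arm.camera_model("scene"),arm.camera_model("side")
R=np.array([[.98989,-.14185],[.14185,.98989]])
for n,m,p,z in(("bar scene",S,[[334.4,231.5],[364.8,218.7]],.036),("case front",S,[[316.3,245.7],[395,211]],.072),
 ("bar side",D,[[352.5,197.5],[364,211.5]],.036),("panel outer top side",D,[[351.5,181.5],[374.5,217]],.062),("case front side",D,[[353,178],[377.5,216]],.072)):
    print(n,(plane(m,p,z)[:,:2]@R).round(4).tolist())
E
```

```text
bar scene [[0.6701, -0.1178], [0.6726, -0.0133]]
case front [[0.7108, -0.1992], [0.7133, 0.0656]]
bar side [[0.6785, -0.0169], [0.6889, -0.1173]]
panel outer top side [[0.7013, 0.0602], [0.6997, -0.1897]]
case front side [[0.7111, 0.0698], [0.7069, -0.1985]]
```

Emit:
arm_command(series=[0, 0, 0, 0.3, 0, -0.3, 0, 0, 0, 0, 0.3, 0, -0.6, 0, 0, 0, 0, 0.3, 0, -1, 0, 0, 0, 0, 0.3, 0, -1, 0])

```text
t: 27.1
eef_pos: [0.5393, 0.0107, 0.149]
ee_rot: [3.141, 0.007, -3.0]
force: [0.2, 0.0, 0.3]
width: 0.0004
gripper_force: 0.0
```

Emit:
arm_command(series=[0, 0, -0.1, -0.1, 0.1, -0.3, 0, 0, 0, -0.2, -0.2, 0.3, -0.6, 0, 0, 0, -0.3, -0.4, 0.5, -0.8, 0, 0, 0, -0.4, -0.6, 0.7, -0.8, 0, 0, 0, -0.5, -0.6, 0.9, -0.8, 0, 0, 0, -0.6, -0.6, 0.9, -0.8, 0, 0, 0, -0.7, -0.6, 0.9, -0.8, 0, 0, 0, -0.8, -0.6, 0.9, -0.8, 0])

```text
t: 28.1
eef_pos: [0.5834, 0.1078, 0.2245]
ee_rot: [3.141, -0.0, -1.739]
force: [-0.5, -0.7, 0.3]
width: 0.0009
gripper_force: 0.0
```

```bash
python3 - <<'E'
from h import *
s=arm.get_state();print(s['t'],s['eef_pos'].round(4),s['ee_rot'].round(3))
m=arm.camera_model("wrist");im=arm.grab_frame("wrist");cv2.imwrite("pics/wH.png",im);np.save("wH.npy",m,allow_pickle=True)
ey=np.array([-.14185,.98989]);ex=np.array([.98989,.14185])
g=cv2.cvtColor(im,cv2.COLOR_BGR2GRAY)
# grey profile along u at two v's, sampled on three height planes
for v in(-.08,-.14):
  for z in(.036,.062,.072):
    us=np.arange(.655,.73,.0015);P=np.c_[us[:,None]*ex+v*ey,np.full(len(us),z)];q=proj(m,P).round().astype(int)
    print(v,z,q[0],q[-1],[int(g[y,x]) if 0<=y<400 and 0<=x<640 else -1 for x,y in q])
E
```

```text
28.1 [0.5834 0.1078 0.2245] [ 3.141 -0.    -1.739]
-0.08 0.036 [230 103] [166 126] [144, 142, 142, 145, 146, 147, 145, 147, 156, 94, 71, 79, 92, 89, 89, 88, 106, 146, 147, 150, 131, 73, 77, 77, 78, 76, 79, 78, 77, 79, 80, 84, 80, 79, 105, 137, 161, 163, 164, 163, 160, 161, 158, 175, 176, 173, 103, 139, 154, 157]
-0.08 0.062 [222 103] [154 128] [143, 142, 146, 152, 59, 71, 84, 92, 93, 91, 113, 144, 144, 147, 104, 73, 77, 79, 82, 78, 79, 79, 82, 83, 81, 79, 74, 114, 162, 165, 163, 163, 160, 161, 159, 180, 181, 174, 108, 156, 158, 157, 158, 159, 160, 159, 153, 161, 164, 160]
-0.08 0.072 [219 103] [148 128] [144, 135, 54, 75, 90, 88, 91, 97, 131, 142, 143, 149, 80, 77, 77, 78, 78, 76, 80, 78, 79, 81, 80, 81, 96, 153, 164, 164, 165, 159, 160, 160, 178, 178, 105, 100, 160, 157, 157, 159, 160, 158, 155, 152, 165, 160, 158, 159, 156, 156]
-0.14 0.036 [207  44] [142  69] [150, 149, 149, 145, 146, 145, 148, 151, 151, 150, 148, 148, 149, 148, 144, 145, 147, 147, 147, 146, 145, 71, 78, 80, 77, 80, 81, 80, 79, 81, 79, 79, 79, 79, 105, 147, 164, 167, 165, 165, 164, 163, 159, 177, 182, 193, 74, 153, 161, 158]
-0.14 0.062 [197  38] [127  66] [150, 148, 144, 145, 146, 145, 150, 149, 149, 149, 148, 147, 148, 152, 131, 74, 79, 79, 75, 80, 79, 81, 80, 81, 82, 81, 75, 114, 160, 166, 167, 165, 163, 164, 162, 181, 180, 170, 100, 155, 159, 162, 161, 160, 161, 163, 158, 161, 164, 161]
-0.14 0.072 [193  36] [120  65] [146, 146, 148, 146, 143, 146, 147, 148, 147, 145, 144, 153, 88, 75, 79, 77, 76, 80, 79, 80, 80, 81, 80, 76, 89, 154, 166, 167, 163, 163, 162, 166, 178, 184, 159, 136, 160, 160, 163, 162, 161, 161, 161, 159, 166, 163, 164, 161, 158, 164]
```

View pics/wH.png

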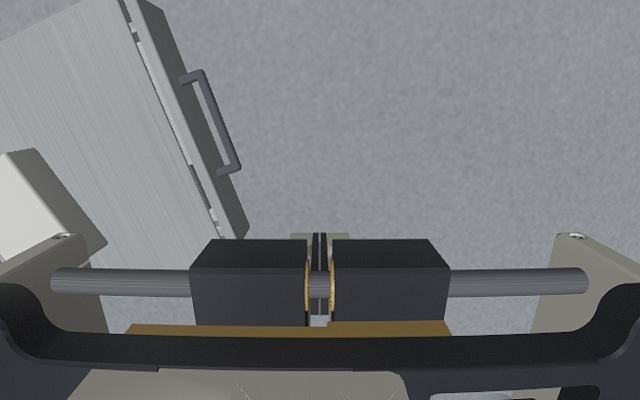

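The drawer front lies flush against the case: panel back and case front are both at u≈0.708, and the drawer stopped hard at 17 N. The arm is clear, so I'm handing in.

```bash
python3 -c "
from station import arm
print(arm.job_done())"
```

```text
the job is handed in; nothing more can be done
None
```

The job is handed in (no verdict came back): the scoop lies in the front lane and the spatula in the middle lane, both straight and pointing the same way as the brush, and the drawer is pushed to its stop, flush with the case, at 28 s on the robot's clock.

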